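Stand the kit case heavy end down

TASK

The long orange kit case has its steel packed in one end only, and nothing outside shows which. Lift it level by the blue middle handle until it hangs a good hand's breadth above the bench, see which end droops, and set it down again; then lift it by the black handle at the light end so that it hangs, stand it upright on the middle of the black rubber mat with its heavy end down, and let go.

Things in the scene. Friction and masses are not known exactly. Their poses are not given: they have to be found in the camera images.
- case: Orange kit case, black ends, 160 x 60 x 40 mm (its x, y, z), lying flat, about 0.7 kg. Origin: its middle, 20 mm above the bench. x runs along it, z up through the lid. One end (+x or -x, it varies) hides about 0.36 kg of steel, the other light foam. Three upright wire handles straddle its width, each with a round sleeve 10 mm thick, 48 mm long, along y; they stay where left.
- mid_bail_bar (a point): Middle of the blue sleeve of the middle handle, 55 mm over the case's origin. The handle pivots about y, 8 mm above the origin, but only 0.3 rad either way: held and lifted by it, the case droops at its heavy end by up to 0.3 rad.
- bail_a_bar (a point): Middle of the black sleeve of the end handle at the +x end: pivot at x = +65 mm, y = z = 0 of the case, bar 55 mm from the pivot, upright at first (75 mm above the bench). It swings outward past the end to 1.75 rad: lifted by it, the case hangs lengthwise below with its -x end down, the bar 120 mm above the origin.
- bail_b_bar (a point): The same at the case's -x end (pivot at x = -65 mm); lifted by it the case hangs with its +x end down.
- mat: Fixed black rubber mat, 130 x 130 mm, 3 mm thick, with a thin grey line inside its edge. Origin: centre of its underside. The case stands at its middle with its origin 83 mm above the bench. Between case and mat stands a blue vise, 160 mm high, y from -0.16 to 0.04, reaching to x = 0.48: go round behind it. A bench grinder, 0.3 m high, stands left of the case (y over 0.34, x under 0.52).

How it is judged:
By the outcome, as a careful person would: the job done as asked, in the order asked, and still so for the second after the job is handed in, with the robot touching nothing.
It also fails if it takes over 58 s, if anything falls off the work surface, if the arm or the gripper's body presses on something with over 40 N, if the wrist force passes 120 N, or if a joint passes its speed limit or range.

ROBOT

A 6-joint arm with a two-finger parallel gripper is mounted at the origin on a cart in front of the work surface, level with it; the furniture and walls round the work are solid. World frame = base frame: x ahead of the robot, y to its left, z up, the work surface at z = 0. Lengths are in m, angles in rad, forces in N, time in s.
With the tool pointing down it reaches from about 0.35 to 0.85 m from the base axis. Payload 8.1 kg.
Tool frame: the origin (TCP) lies at the very end of the fingers, on their centre line; the grasp point (between the pads) lies 19 mm behind it; z points along the fingers, y is the line along which they close (so a half turn about z gives the same grasp; the last joint's range is limited). The gripper opens to 93 mm and grips with 3 to 60 N. Pads are 15 mm wide; open, the fingers measure 128 mm over their backs; the gripper's body (75 mm by 188 mm) begins 65 mm behind the grasp point.
Start: joints at [1.016, 0.13, 1.488, -0, 1.523, -0.085], TCP at [0.272, 0.535, 0.219] pointing down, gripper open.
Joint ranges: [-2.96, 2.96], [-0.89, 2.26], [0.02, 2.5], [-1.34, 4.48], [0, 2.73], [-2.66, 2.66]. Speed limits (rad/s): [2.39, 2.39, 2.79, 3.14, 3.14, 3.14].

INTERFACE

Orientations are given as a rotation vector (axis times angle).
In Python, from plant import monitor, eyes, ticket gives the robot as it stands.
- The arm moves only by the tool arm_command, never from a script. Its argument "deltas" is a list that holds one entry, the list of rows, each a list of 6 numbers: the shift along the world's x, y, z in cm, then the turn, a rotation vector about the world's x, y, z in degrees. In form: [[[tx, ty, tz, rx, ry, rz], ...]]. A call has 1 to 12 rows; each row shifts and turns the commanded pose from where the row before left it; what a row does not reach is not made up. A row lasts 1/12 s, in which the tool goes at most 41.7 mm and 7.16 degrees, less where a joint would pass 70% of its speed; a pose out of reach is approached as far as the arm can. A call is refused whole if a number of a shift passes 4.17 or a number of a turn 7.16, either way. A call with a gripper value outside its range is refused whole. "gripper" is the opening, from -1 (shut) to 1 (fully open), set as the call begins (left out, the last holds). The fingers move at their own pace and stop on an object; "squeeze" is the grip in N (left out, the last holds). Time passes only in rows, so rows that do not move let the fingers close. It gives the time, the measured TCP pose, the force, the opening and the grip force at its end, in the units of the state.
- monitor.read_state(): the state, without advancing time (a new reading comes with each control period).
- eyes.read_camera(name): name is "scene" or "top" or "wrist"; returns the picture (480x640x3 uint8, blue, green, red); there is no depth.
- eyes.camera_model(name): a dict with "fx", "fy", "cx", "cy" (pixels), "rvec" (rotation vector, rad) and "tvec" (3), from world to camera coordinates, as OpenCV has them. Camera axes: x right, y down, z forward; pixel columns grow to the right and rows downward; lengths in m; the calibration is good to about 2 mm. A picture is of the moment at which its call begins: read the wrist's pose just before it. camera_model takes no time and is no camera call; for the wrist camera it gives the pose at the moment of the call.
- ticket.close_job(): hands the job in; it is judged then, once.
The state is a dict: "t": time; "q": joint angles; "dq": joint speeds; "joint_torque": joint torques, N m; "tool_pos": TCP position; "orientation": TCP orientation; "force": force on the tool from outside, world axes, zero at the start; "wrist_torque": the same for the moment, N m; "opening": finger opening in m; "gripper_force": force on a finger pad.
Only numpy, scipy, OpenCV 4.12 (cv2) and the standard library are available. Lean on these libraries where they do the work, as an engineer would, in place of code of your own. Each camera call takes 0.05 s, during which the arm holds its last target. There are 200 camera calls.

## Working session

There is one attempt and no reset: what is moved stays moved. The work goes in short steps, Python scripts to look and compute and a tool call to move; the robot and the scene stay as the last step left them, time stands still between calls to the robot, and variables do not carry over. Pictures are saved under pics/ and viewed, at most 10 in all, crops included, and the job is handed in when it is done.

Besides the shell and the picture viewer there is one more tool, called after ">>>" by a JSON object that holds its "fn" and its "kwargs". arm_command: Moves the arm, as the interface text tells. Its arguments: {"type":"object","properties":{"deltas":{"type":"array"},"gripper":{"type":"number"},"squeeze":{"type":"number"}},"required":["deltas"]}

```bash
mkdir -p pics; cat > h.py <<'E'
import cv2, numpy as np
from plant import monitor, eyes, ticket
def P(name):
    m=eyes.camera_model(name); R=cv2.Rodrigues(np.array(m["rvec"],float))[0]
    K=np.array([[m["fx"],0,m["cx"]],[0,m["fy"],m["cy"]],[0,0,1]])
    return K@np.c_[R,np.array(m["tvec"],float).reshape(3,1)]
def tri(Ps,uvs):
    A=[]
    for p,(u,v) in zip(Ps,uvs): A+= [u*p[2]-p[0], v*p[2]-p[1]]
    X=np.linalg.svd(np.array(A))[2][-1]; return X[:3]/X[3]
def proj(p,X):
    x=p@np.append(X,1); return x[:2]/x[2]
def plane(p,uv,z):
    u,v=uv; A=np.array([u*p[2]-p[0], v*p[2]-p[1]])
    return np.linalg.solve(A[:,:2],-A[:,2]*z-A[:,3])
E
python3 - <<'E'
from h import *
s=monitor.read_state(); print(s)
a=eyes.read_camera("top");b=eyes.read_camera("scene")
cv2.imwrite("pics/top0.png",a);cv2.imwrite("pics/scene0.png",b)
np.save("Pt.npy",P("top"));np.save("Ps.npy",P("scene"))
print(P("top"),P("scene"))
E
```

```text
{'t': 0.0, 'q': array([ 1.01560591e+00,  1.31145500e-01,  1.48925179e+00, -5.55407329e-06,
        1.52301053e+00, -8.54216695e-02]), 'dq': array([ 0.00038801,  0.00042602, -0.00060654, -0.00088998, -0.00096082,
        0.00248145]), 'joint_torque': array([-9.36356591e-04, -5.59851301e+01, -4.91752160e+01,  7.66990450e-02,
        3.58949136e-02, -1.41440592e-04]), 'tool_pos': array([0.2713041 , 0.53452743, 0.21761191]), 'orientation': array([-7.31012078e-01, -3.05477673e+00,  2.70850214e-03]), 'force': array([ 0.28628615,  0.5723905 , -0.87987835]), 'wrist_torque': array([ 0.01885607, -0.01199135,  0.03431364]), 'gripper_force': 0.0, 'opening': 0.09326511512939104}
[[ 5.73867128e+01 -5.66582218e+02 -3.02702568e+02  3.72449731e+02]
 [-5.04201843e+02 -4.58326532e+00 -3.43265977e+02  5.77631781e+02]
 [ 1.88240557e-01 -2.15364938e-02 -9.81886792e-01  1.16990453e+00]] [[ 5.41205971e+02 -2.70595282e+02 -2.45817041e+02  1.10060347e+02]
 [-2.05864761e+02 -1.85711219e+02 -5.56874632e+02  4.35394096e+02]
 [ 4.63317140e-01  4.58409932e-01 -7.58417802e-01  1.01352027e+00]]
```

View pics/top0.png

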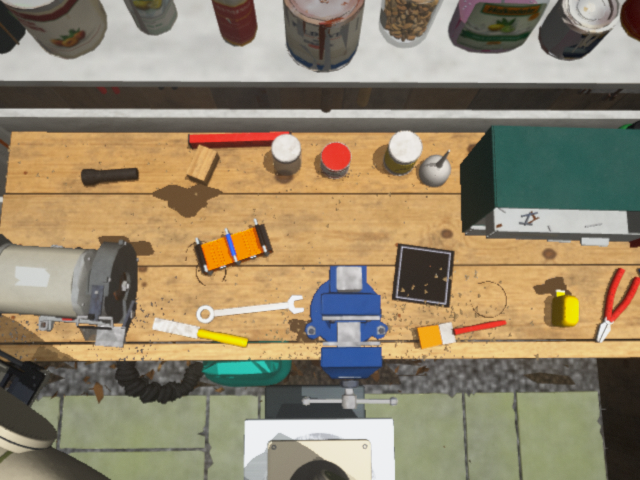

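View pics/scene0.png

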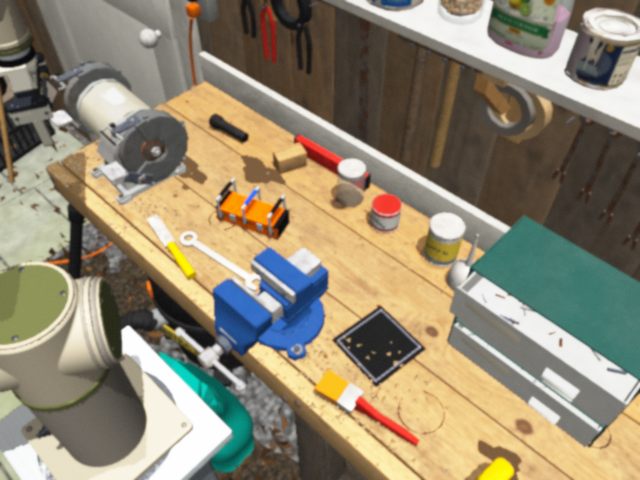

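The top view shows the case at about (232,246), the mat at (423,274) and the vise at (348,320). In the scene view the case is at (252,212) and the mat at (379,343). I'll enlarge both.

```bash
python3 - <<'E'
from h import *
a=cv2.imread("pics/top0.png");b=cv2.imread("pics/scene0.png")
c=cv2.resize(a[215:280,185:280],None,fx=8,fy=8,interpolation=cv2.INTER_CUBIC)[:300*2]
d=cv2.resize(b[172:242,205:300],None,fx=8,fy=8,interpolation=cv2.INTER_CUBIC)
cv2.imwrite("pics/c1.png",c);cv2.imwrite("pics/c2.png",d);print(c.shape,d.shape)
Pt=np.load("Pt.npy");Ps=np.load("Ps.npy")
for uv in [(398,245),(454,249),(448,306),(393,301)]: print("mat top",plane(Pt,uv,.003))
for uv in [(378,308),(423,346),(377,381),(334,344)]: print("mat sc",plane(Ps,uv,.003))
E
```

```text
(520, 760, 3) (560, 760, 3)
mat top [ 0.52800141 -0.18308873]
mat top [ 0.51860091 -0.31037306]
mat top [ 0.38969088 -0.29044057]
mat top [ 0.40121868 -0.16793957]
mat sc [ 0.52293807 -0.1835986 ]
mat sc [ 0.51421035 -0.3033709 ]
mat sc [ 0.39605637 -0.28584408]
mat sc [ 0.39942612 -0.1748189 ]
```

View pics/c1.png

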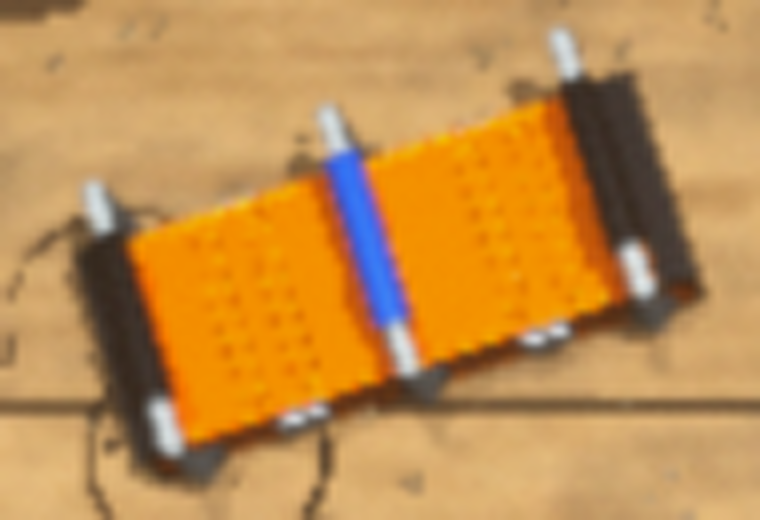

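View pics/c2.png

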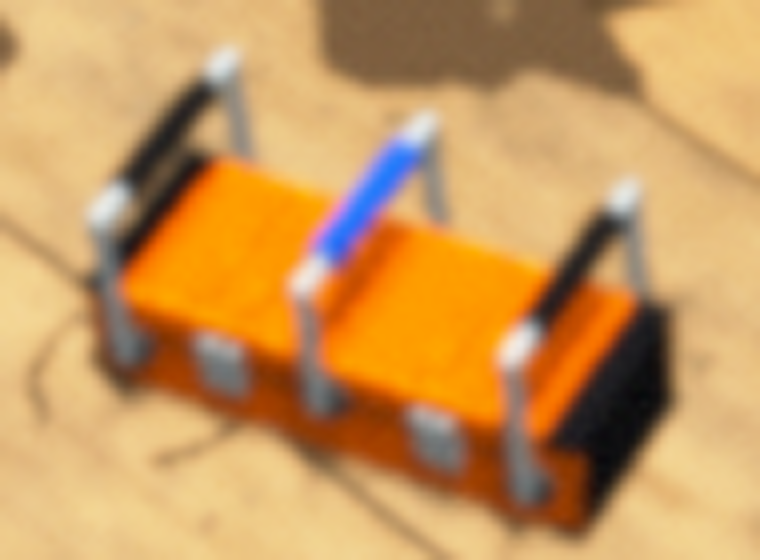

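The crops show the sleeve middles. In the top crop they are blue (368,240), left black (131,316) and right black (600,160). In the scene crop they are blue (368,200), left (166,140) and right (570,270).

```bash
python3 - <<'E'
from h import *
Pt=np.load("Pt.npy");Ps=np.load("Ps.npy")
f=lambda p,o:(p[0]/8+o[0]-.44,p[1]/8+o[1]-.44)
T=lambda p:f(p,(185,215)); S=lambda p:f(p,(205,172))
r={}
for n,t,s in [("mid",(368,240),(368,200)),("L",(131,316),(166,140)),("R",(600,160),(570,270)),("m+",(343,158),(407,150)),("m-",(392,322),(330,255))]:
    X=tri([Pt,Ps],[T(t),S(s)]); r[n]=X; print(n,X.round(4),(proj(Pt,X)-T(t)).round(2))
d=r["R"]-r["L"]; print("case axis deg",np.degrees(np.arctan2(d[1],d[0])),np.linalg.norm(d))
d=r["m+"]-r["m-"]; print("sleeve",np.degrees(np.arctan2(d[1],d[0])),np.linalg.norm(d))
s=monitor.read_state();R=cv2.Rodrigues(s["orientation"])[0];print(R.round(3))
E
```

```text
mid [0.5157 0.1848 0.0784] [ 0.12 -0.19]
L [0.4956 0.2476 0.0747] [-0.01  0.02]
R [0.5368 0.1244 0.0772] [-0.1   0.16]
m+ [0.5378 0.1924 0.0772] [ 0.01 -0.02]
m- [0.4944 0.1779 0.0772] [ 0.26 -0.42]
case axis deg -71.50943526415925 0.12989903243677664
sleeve 18.52976727737178 0.04575814130048141
[[-0.892  0.453 -0.001]
 [ 0.453  0.892 -0.001]
 [ 0.    -0.002 -1.   ]]
```

>>> {"fn": "arm_command", "kwargs": {"deltas": [[[0,0,1.5,0,0,0],[0,0,3,0,0,0],[0,0,3,0,0,0],[0,0,3,0,0,0],[0,0,3,0,0,0],[0,0,3,0,0,0],[0,0,1.5,0,0,0]]], "gripper": -0.15, "squeeze": 45}}

```text
t: 0.68
tool_pos: [0.2719, 0.5354, 0.4028]
orientation: [0.731, 3.054, 0.006]
force: [0.5, 1.1, 1.9]
opening: 0.0508
gripper_force: 0.0
```

>>> {"fn": "arm_command", "kwargs": {"deltas": [[[1,-1.5,0,0,0,3.8],[2,-2.9,0,0,0,3.8],[2.2,-3.1,0,0,0,3.8],[2.2,-3.1,0,0,0,3.8],[2.2,-3.1,0,0,0,3.8],[2.2,-3.1,0,0,0,3.8],[2.2,-3.1,0,0,0,3.8],[2.2,-3.1,0,0,0,3.8],[2.2,-3.1,0,0,0,3.8],[2.2,-3.1,0,0,0,3.8],[2.0,-2.9,0,0,0,3.8],[1.85,-2.9,0,0,0,3.6]]]}}

```text
t: 1.68
tool_pos: [0.5168, 0.1831, 0.3981]
orientation: [0.509, -3.099, 0.0]
force: [0.1, 0.2, -0.1]
opening: 0.0394
gripper_force: 0.0
```

>>> {"fn": "arm_command", "kwargs": {"deltas": [[[0,0,0,0,0,0],[0,0,-2,0,0,0],[0,0,-2,0,0,0],[0,0,-2,0,0,0],[0,0,-2,0,0,0],[0,0,-2,0,0,0],[0,0,-2,0,0,0],[0,0,-2,0,0,0],[0,0,-2,0,0,0],[0,0,0,0,0,0]]]}}

```text
t: 2.52
tool_pos: [0.5134, 0.1847, 0.2334]
orientation: [0.503, -3.093, 0.001]
force: [-0.4, -1.2, -1.0]
opening: 0.0394
gripper_force: 0.0
```

```bash
python3 - <<'E'
from h import *
print(monitor.read_state()["tool_pos"]);p=P("wrist");a=eyes.read_camera("wrist")
np.save("Pw.npy",p);cv2.imwrite("pics/w0.png",a)
for X in [(.5157,.1848,.0772),(.4956,.2476,.0747),(.5368,.1244,.0772),(.5134,.1847,.0772)]: print(proj(p,np.array(X)).round(1))
E
```

```text
[0.51339641 0.18472511 0.2333563 ]
[321.9 226.4]
[387.6 226.5]
[257.7 227.4]
[322.5 224.3]
```

View pics/w0.png

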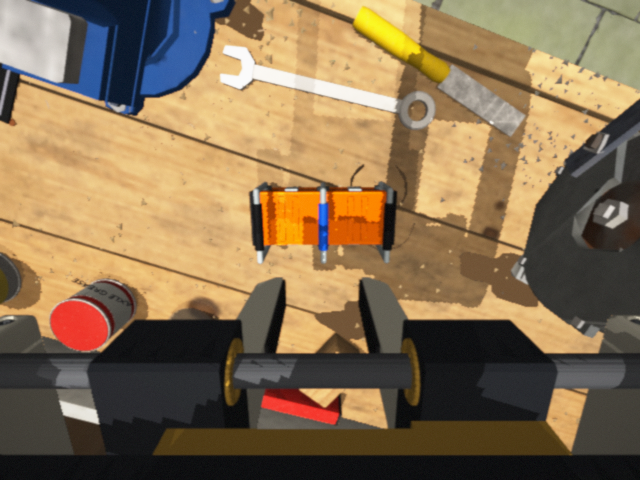

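The wrist view shows the blue sleeve at (323,227). That matches the prediction of (322,226), and the jaws are aligned. I'll descend and grip.

>>> {"fn": "arm_command", "kwargs": {"deltas": [[[0.2,0,-1.5,0,0,0],[0,0,-2.5,0,0,0],[0,0,-2.5,0,0,0],[0,0,-2.5,0,0,0],[0,0,-2.5,0,0,0],[0,0,-2,0,0,0],[0,0,-2,0,0,0],[0,0,-1.4,0,0,0],[0,0,-0.8,0,0,0],[0,0,0,0,0,0],[0,0,0,0,0,0]]]}}

```text
t: 3.48
tool_pos: [0.5187, 0.1853, 0.0627]
orientation: [-0.504, 3.1, 0.0]
force: [-0.6, 0.2, 0.2]
opening: 0.0398
gripper_force: 0.0
```

>>> {"fn": "arm_command", "kwargs": {"deltas": [[[0,0,0,0,0,0],[0,0,0,0,0,0],[0,0,0,0,0,0],[0,0,0,0,0,0],[0,0,0,0,0,0],[0,0,0,0,0,0],[0,0,0,0,0,0],[0,0,0,0,0,0]]], "gripper": -1}}

```text
t: 4.15
tool_pos: [0.5184, 0.1851, 0.0621]
orientation: [-0.504, 3.1, 0.0]
force: [-0.6, 0.5, 4.2]
opening: 0.0085
gripper_force: 45.0
```

>>> {"fn": "arm_command", "kwargs": {"deltas": [[[0,0,0,0,0,0],[0,0,0,0,0,0],[0,0,-0.5,0,0,0],[0,0,0,0,0,0],[0,0,0,0,0,0]]], "gripper": -0.6}}

```text
t: 4.57
tool_pos: [0.5174, 0.1848, 0.0557]
orientation: [0.504, -3.099, 0.0]
force: [-0.5, -0.8, -0.1]
opening: 0.019
gripper_force: 0.0
```

>>> {"fn": "arm_command", "kwargs": {"deltas": [[[0,0,0,0,0,0],[0,0,0,0,0,0],[0,0,0,0,0,0],[0,0,0,0,0,0],[0,0,0,0,0,0],[0,0,0,0,0,0]]], "gripper": -1}}

```text
t: 5.07
tool_pos: [0.518, 0.185, 0.0565]
orientation: [0.504, -3.101, 0.0]
force: [-0.5, 0.8, -2.3]
opening: 0.0088
gripper_force: 45.0
```

>>> {"fn": "arm_command", "kwargs": {"deltas": [[[0,0,0.5,0,0,0],[0,0,1,0,0,0],[0,0,1.5,0,0,0],[0,0,1.5,0,0,0],[0,0,1.5,0,0,0],[0,0,1.5,0,0,0],[0,0,2,0,0,0],[0,0,2,0,0,0],[0,0,2,0,0,0],[0,0,1,0,0,0],[0,0,0.5,0,0,0],[0,0,0,0,0,0]]]}}

```text
t: 6.07
tool_pos: [0.5186, 0.1851, 0.2077]
orientation: [-0.504, 3.099, 0.0]
force: [-0.6, -0.3, -7.1]
opening: 0.0086
gripper_force: 45.0
```

>>> {"fn": "arm_command", "kwargs": {"deltas": [[[0,0,0,0,0,0],[0,0,0,0,0,0],[0,0,0,0,0,0],[0,0,0,0,0,0],[0,0,0,0,0,0],[0,0,0,0,0,0]]]}}

```text
t: 6.57
tool_pos: [0.5179, 0.185, 0.2062]
orientation: [0.504, -3.1, 0.0]
force: [0.2, 0.0, -8.6]
opening: 0.0087
gripper_force: 45.0
```

```bash
python3 - <<'E'
from h import *
s=monitor.read_state();print(s["tool_pos"],s["force"],s["wrist_torque"])
b=eyes.read_camera("scene");a=eyes.read_camera("wrist")
c=np.hstack([cv2.resize(b[110:250,180:320],(400,400)),cv2.resize(a[110:350,200:440],(400,400))])
cv2.imwrite("pics/d1.png",c)
E
```

```text
[0.51790715 0.18496237 0.20617458] [ 0.22299651  0.04382321 -8.57715489] [-0.10861578 -0.07364531  0.02348287]
```

View pics/d1.png

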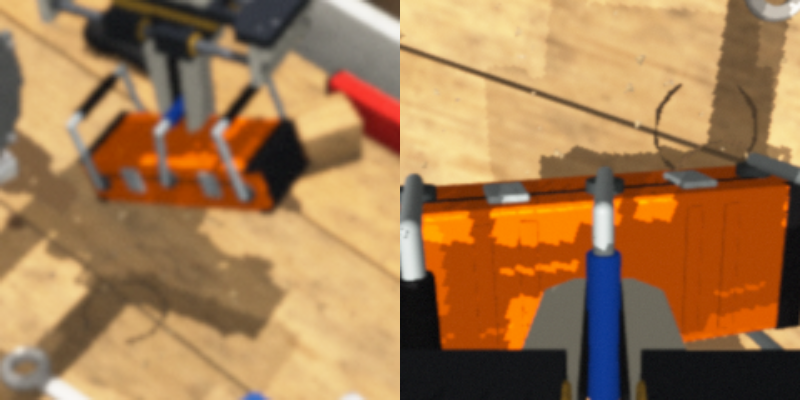

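The case droops at its left (+y) end, so that end is heavy. In the scene crop its base line has gone from sloping down to the right to nearly flat, the handles lean left, and the wrist moment about x is negative. I'll set it down where it was and use the right handle.

>>> {"fn": "arm_command", "kwargs": {"deltas": [[[0,0,-1,0,0,0],[0,0,-2,0,0,0],[0,0,-2,0,0,0],[0,0,-2,0,0,0],[0,0,-2,0,0,0],[0,0,-1.5,0,0,0],[0,0,-1,0,0,0],[0,0,-1,0,0,0],[0,0,-0.9,0,0,0],[0,0,-0.8,0,0,0],[0,0,-0.6,0,0,0],[0,0,0,0,0,0]]]}}

```text
t: 7.67
tool_pos: [0.5178, 0.1849, 0.0577]
orientation: [0.504, -3.1, -0.0]
force: [0.3, 0.1, -4.6]
opening: 0.0084
gripper_force: 45.0
```

>>> {"fn": "arm_command", "kwargs": {"deltas": [[[0,0,-0.2,0,0,0],[0,0,0,0,0,0],[0,0,0,0,0,0],[0,0,0,0,0,0]]]}}

```text
t: 8.0
tool_pos: [0.5185, 0.1852, 0.0572]
orientation: [-0.504, 3.1, 0.0]
force: [0.4, -1.0, -4.7]
opening: 0.009
gripper_force: 45.0
```

>>> {"fn": "arm_command", "kwargs": {"deltas": [[[0,0,-0.2,0,0,0],[0,0,-0.2,0,0,0],[0,0,0,0,0,0],[0,0,0,0,0,0]]]}}

```text
t: 8.33
tool_pos: [0.5197, 0.1853, 0.0565]
orientation: [-0.504, 3.098, -0.0]
force: [-10.8, -4.1, 21.0]
opening: 0.0087
gripper_force: 45.0
```

>>> {"fn": "arm_command", "kwargs": {"deltas": [[[0,0,0.2,0,0,0],[0,0,0,0,0,0],[0,0,0,0,0,0],[0,0,0,0,0,0],[0,0,0,0,0,0],[0,0,0,0,0,0]]], "gripper": -0.15}}

```text
t: 8.83
tool_pos: [0.5179, 0.185, 0.0543]
orientation: [0.505, -3.1, -0.0]
force: [-0.2, -0.2, 1.1]
opening: 0.0388
gripper_force: 0.0
```

>>> {"fn": "arm_command", "kwargs": {"deltas": [[[0,0,1,0,0,0],[0,0,2,0,0,0],[0,0,3,0,0,0],[0,0,3,0,0,0],[0,0,3,0,0,0],[0,0,3,0,0,0],[0,0,2,0,0,0],[0,0,0,0,0,0],[0,0,0,0,0,0]]]}}

```text
t: 9.58
tool_pos: [0.5191, 0.1853, 0.2269]
orientation: [-0.504, 3.097, 0.001]
force: [0.3, 0.2, -0.0]
opening: 0.0396
gripper_force: 0.0
```

```bash
python3 - <<'E'
from h import *
s=monitor.read_state();print(s["tool_pos"],s["force"])
p=P("wrist");np.save("Pw1.npy",p);a=eyes.read_camera("wrist");b=eyes.read_camera("scene")
cv2.imwrite("pics/w1full.png",a);cv2.imwrite("pics/s1full.png",b)
c=np.hstack([cv2.resize(a[160:300,230:420],(543,400),interpolation=3),cv2.resize(b[172:242,205:300],None,fx=2.7,fy=5.714)[:, :257]])
c=np.hstack([cv2.resize(a[160:290,240:410],(425,325),interpolation=3), cv2.resize(b[172:254,200:294],(373,325),interpolation=3)])
cv2.imwrite("pics/e1.png",c)
E
```

```text
[0.51911366 0.18529733 0.22690896] [ 0.25535704  0.15129716 -0.04751375]
```

View pics/e1.png

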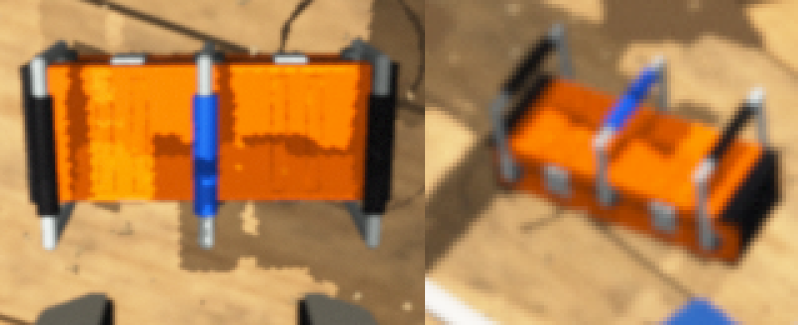

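The case is flat again with its handles upright. The right black sleeve is at about (44,155) in the wrist crop and (730,136) in the scene crop.

```bash
python3 - <<'E'
from h import *
p=np.load("Pw1.npy");Ps=np.load("Ps.npy")
W=lambda u,v:(240+u/2.5-.3,160+v/2.5-.3)
S=lambda u,v:(200+(u-425)/3.968-.4,172+v/3.963-.4)
r=[]
for w,s in [((44,155),(730,136)),((205,155),(633,98)),((379,155),(533,68))]:
    X=tri([p,Ps],[W(*w),S(*s)]);r.append(X);print(X.round(4),(proj(p,X)-W(*w)).round(2),plane(p,W(*w),.075).round(4))
d=r[0]-r[2];print(np.degrees(np.arctan2(d[1],d[0])))
E
```

```text
[0.5377 0.124  0.0748] [ 0. -0.] [0.5376 0.124 ]
[0.5183 0.1828 0.0786] [-1.11  1.13] [0.5177 0.1838]
[0.4985 0.2473 0.0736] [-2.09  1.49] [0.4962 0.2483]
-72.39014381494758
```

>>> {"fn": "arm_command", "kwargs": {"deltas": [[[0.5,-1.5,0,0,0,0],[0.8,-2.6,-1.5,0,0,0],[0.7,-2.0,-2,0,0,0],[0,0,-2,0,0,0],[0,0,-2,0,0,0],[0,0,-2,0,0,0],[0,0,-2,0,0,0],[0,0,-2,0,0,0],[0,0,-2,0,0,0],[0,0,-1.3,0,0,0],[0,0,0,0,0,0],[0,0,0,0,0,0]]]}}

```text
t: 10.68
tool_pos: [0.5367, 0.1238, 0.0553]
orientation: [0.504, -3.097, -0.0]
force: [0.1, 0.1, 0.7]
opening: 0.0396
gripper_force: 0.0
```

>>> {"fn": "arm_command", "kwargs": {"deltas": [[[0,0,0,0,0,0],[0,0,0,0,0,0],[0,0,0,0,0,0],[0,0,0,0,0,0],[0,0,0,0,0,0],[0,0,0,0,0,0],[0,0,0,0,0,0],[0,0,0,0,0,0]]], "gripper": -1}}

```text
t: 11.35
tool_pos: [0.5386, 0.1241, 0.0573]
orientation: [-0.504, 3.1, -0.0]
force: [-1.0, -0.4, 6.2]
opening: 0.0085
gripper_force: 45.0
```

>>> {"fn": "arm_command", "kwargs": {"deltas": [[[0,0,0.5,0,0,0],[0,0.3,1,0,0,0],[0,0.3,1.2,0,0,0],[0,0.3,1.2,0,0,0],[-0.2,0.4,1.2,0,0,0],[-0.2,0.4,1.2,0,0,0],[-0.2,0.5,1.2,0,0,0],[-0.2,0.5,1.2,0,0,0],[-0.2,0.5,1.2,0,0,0],[0,0,1,0,0,0],[0,0,0.8,0,0,0],[0,0,0.5,0,0,0]]]}}

```text
t: 12.35
tool_pos: [0.5285, 0.156, 0.18]
orientation: [-0.505, 3.1, -0.001]
force: [-0.0, 0.1, -5.1]
opening: 0.0086
gripper_force: 45.0
```

>>> {"fn": "arm_command", "kwargs": {"deltas": [[[0,0,0.5,0,0,0],[0,0,0.8,0,0,0],[0,0,1,0,0,0],[0,0,1,0,0,0],[0,0,1.2,0,0,0],[0,0,1.2,0,0,0],[0,0,1,0,0,0],[0,0,0.8,0,0,0],[0,0,0.5,0,0,0],[0,0,0,0,0,0],[0,0,0,0,0,0],[0,0,0,0,0,0]]]}}

```text
t: 13.35
tool_pos: [0.5278, 0.1558, 0.2578]
orientation: [0.504, -3.1, 0.001]
force: [-0.6, -0.7, -8.1]
opening: 0.0085
gripper_force: 45.0
```

>>> {"fn": "arm_command", "kwargs": {"deltas": [[[0.3,0,0,0,0,0],[0.6,-0.3,0,0,0,0],[0.8,-0.6,0,0,0,-1],[0.8,-1,0,0,0,-1],[0.8,-1.3,0,0,0,-1],[0.6,-1.5,0,0,0,-2],[0.4,-1.7,0,0,0,-2],[0.2,-1.8,0,0,0,-2],[0,-1.8,0,0,0,-2],[0,-1.8,0,0,0,-2],[0,-1.8,0,0,0,-2],[0,-1.8,0,0,0,-2]]]}}

```text
t: 14.35
tool_pos: [0.5734, -0.0006, 0.2584]
orientation: [0.034, -3.141, 0.001]
force: [0.3, -0.2, -7.3]
opening: 0.0087
gripper_force: 45.0
```

>>> {"fn": "arm_command", "kwargs": {"deltas": [[[0,-1.8,0,0,0,-2],[0,-1.8,0,0,0,-2],[0,-1.8,0,0,0,-2],[0,-1.8,0,0,0,-1],[0,-1.8,0,0,0,0],[0,-1.8,0,0,0,0],[0,-1.8,0,0,0,0],[0,-1.8,0,0,0,0],[0,-1.8,0,0,0,0],[0,-1.8,0,0,0,0],[0,-1.8,0,0,0,0],[0,-1.6,0,0,0,0]]]}}

```text
t: 15.35
tool_pos: [0.5727, -0.2149, 0.2583]
orientation: [-0.155, -3.137, 0.001]
force: [-0.2, -0.1, -7.0]
opening: 0.0085
gripper_force: 45.0
```

>>> {"fn": "arm_command", "kwargs": {"deltas": [[[0,-1.3,0,0,0,0],[0,-0.9,0,0,0,0],[0,-0.5,0,0,0,0],[-0.4,0,0,0,0,0],[-1,0,0,0,0,0],[-1.5,0,0,0,0,0],[-1.7,0,0,0,0,0],[-1.7,0,0,0,0,0],[-1.7,0,0,0,0,0],[-1.5,0,0,0,0,0],[-1,0,0,0,0,0],[-0.5,0,0,0,0,0]]]}}

```text
t: 16.35
tool_pos: [0.4621, -0.2384, 0.259]
orientation: [0.151, 3.138, -0.0]
force: [-1.2, 0.0, -6.9]
opening: 0.0089
gripper_force: 45.0
```

>>> {"fn": "arm_command", "kwargs": {"deltas": [[[0,0,0,0,0,0],[0,0,0,0,0,0],[0,0,0,0,0,0],[0,0,0,0,0,0],[0,0,0,0,0,0],[0,0,0,0,0,0]]]}}

```text
t: 16.85
tool_pos: [0.4633, -0.2389, 0.2584]
orientation: [-0.151, -3.138, -0.0]
force: [-0.2, -0.4, -6.9]
opening: 0.0084
gripper_force: 45.0
```

```bash
python3 - <<'E'
from h import *
s=monitor.read_state();print(s["tool_pos"],s["force"],s["wrist_torque"])
b=eyes.read_camera("scene");a=eyes.read_camera("top")
cv2.imwrite("pics/f_s.png",b);cv2.imwrite("pics/f_t.png",a)
c=np.hstack([cv2.resize(b[200:400,300:460],(480,600),interpolation=3),cv2.resize(a[220:320,380:470],(320,356)).copy() if 0 else cv2.copyMakeBorder(cv2.resize(a[220:340,380:487],(320,359)),0,241,0,0,0)])
cv2.imwrite("pics/f1.png",c)
Ps=np.load("Ps.npy");x,y=s["tool_pos"][:2]
for z in (.26,.2,.15,.074,.003): q=proj(Ps,np.array([x,y,z])); print(z,q.round(1),((q-[300,200])*3).round())
E
```

```text
[ 0.46333694 -0.23889753  0.25841796] [-0.22173431 -0.44556124 -6.88267724] [ 0.06255578  0.03721899 -0.01583797]
0.26 [392.4 260. ] [277. 180.]
0.2 [389.1 282.3] [267. 247.]
0.15 [386.7 299.4] [260. 298.]
0.074 [383.3 323. ] [250. 369.]
0.003 [380.4 342.8] [241. 428.]
```

View pics/f1.png

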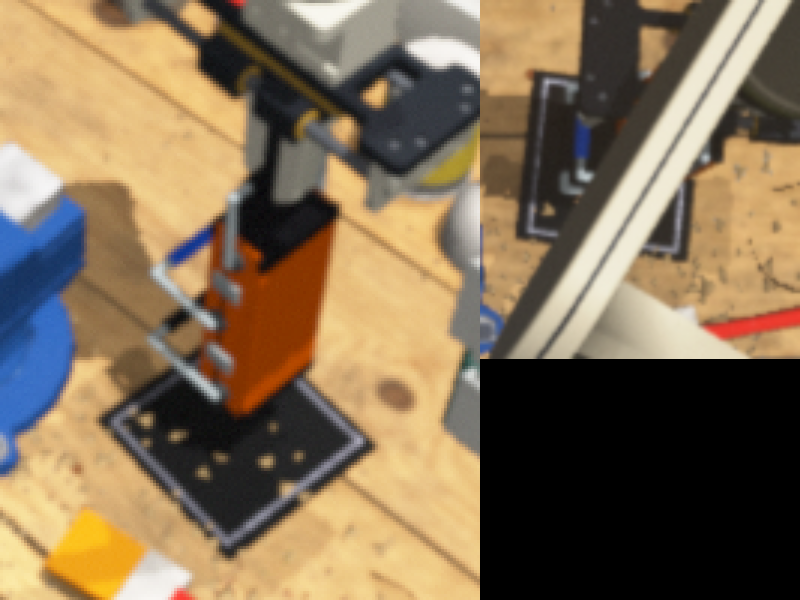

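The case hangs nearly vertical just above the mat, with its bottom front corner at (240,415) in the crop and the lid facing the vise. I'll centre it and lower it.

>>> {"fn": "arm_command", "kwargs": {"deltas": [[[-0.2,0,0,0,0,0],[-0.2,0.1,-0.5,0,0,0],[0,0,-0.8,0,0,0],[0,0,-1,0,0,0],[0,0,-1,0,0,0],[0,0,-1,0,0,0],[0,0,-1,0,0,0],[0,0,-0.7,0,0,0],[0,0,-0.4,0,0,0],[0,0,0,0,0,0],[0,0,0,0,0,0],[0,0,0,0,0,0]]]}}

```text
t: 17.95
tool_pos: [0.4595, -0.2382, 0.1953]
orientation: [0.151, 3.137, -0.001]
force: [0.5, -0.5, -6.4]
opening: 0.0085
gripper_force: 45.0
```

```bash
python3 - <<'E'
from h import *
s=monitor.read_state();print(s["tool_pos"],s["force"],s["wrist_torque"])
b=eyes.read_camera("scene");cv2.imwrite("pics/g_s.png",b)
Ps=np.load("Ps.npy");x,y=.4587,-.2374
# predicted outline of a vertical case (bottom z=.012) at the mat centre, yaw 84.5
a=np.radians(84.5);n=np.array([np.cos(a),np.sin(a)]);t=np.array([-n[1],n[0]])
v=cv2.resize(b[220:400,310:450],None,fx=4.2,fy=3.3333*1.0,interpolation=3) if 0 else cv2.resize(b[240:390,310:450],(560,600),interpolation=3)
for z in (.009,.169):
  q=[((proj(Ps,np.append(np.array([x,y])+i*.02*n+j*.03*t,z))-[310,240])*4).astype(int) for i,j in [(1,1),(1,-1),(-1,-1),(-1,1)]]
  print(z,q); cv2.polylines(v,[np.array(q)],True,(255,255,0),1)
cv2.imwrite("pics/g1.png",v)
E
```

```text
[ 0.4594787  -0.23824575  0.19532826] [ 0.46577546 -0.50908791 -6.39009098] [-0.00537472 -0.00182347 -0.02595075]
0.009 [array([200, 417]), array([288, 347]), array([347, 400]), array([259, 473])]
0.169 [array([218, 225]), array([316, 152]), array([382, 207]), array([284, 284])]
```

View pics/g1.png

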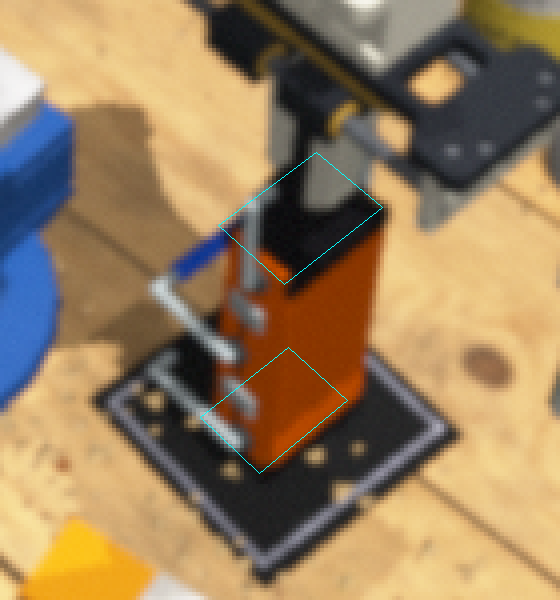

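The case matches the predicted outline at the mat centre, with the bottom a few millimetres off to the right. I'll lower the last 10 mm gently.

>>> {"fn": "arm_command", "kwargs": {"deltas": [[[0,0,-0.3,0,0,0],[0,0,-0.2,0,0,0],[0,0,-0.2,0,0,0],[0,0,0,0,0,0],[0,0,0,0,0,0],[0,0,0,0,0,0]]]}}

```text
t: 18.5
tool_pos: [0.4591, -0.238, 0.1876]
orientation: [-0.151, -3.138, -0.0]
force: [-0.0, -0.6, -7.6]
opening: 0.0087
gripper_force: 45.0
```

>>> {"fn": "arm_command", "kwargs": {"deltas": [[[0,0,-0.2,0,0,0],[0,0,0,0,0,0],[0,0,0,0,0,0],[0,0,0,0,0,0]]]}}

```text
t: 18.83
tool_pos: [0.4593, -0.2382, 0.1859]
orientation: [0.151, 3.137, -0.001]
force: [0.6, -0.7, -3.9]
opening: 0.0085
gripper_force: 45.0
```

Contact has begun, so I'll continue in small steps.

>>> {"fn": "arm_command", "kwargs": {"deltas": [[[0,0,-0.1,0,0,0],[0,0,0,0,0,0],[0,0,0,0,0,0],[0,0,0,0,0,0]]]}}

```text
t: 19.17
tool_pos: [0.4597, -0.2385, 0.1858]
orientation: [0.151, 3.136, -0.002]
force: [-0.1, -1.4, 3.9]
opening: 0.0084
gripper_force: 45.0
```

>>> {"fn": "arm_command", "kwargs": {"deltas": [[[0,0,-0.1,0,0,0],[0,0,0,0,0,0],[0,0,0,0,0,0],[0,0,0,0,0,0]]]}}

```text
t: 19.5
tool_pos: [0.4599, -0.2389, 0.1854]
orientation: [0.151, 3.135, -0.003]
force: [-2.5, -0.9, 8.5]
opening: 0.0082
gripper_force: 45.0
```

>>> {"fn": "arm_command", "kwargs": {"deltas": [[[0,0,0.1,0,0,0],[0,0,0,0,0,0],[0,0,0,0,0,0],[0,0,0,0,0,0],[0,0,0,0,0,0],[0,0,0,0,0,0],[0,0,0,0,0,0],[0,0,0,0,0,0]]], "gripper": -0.3}}

```text
t: 20.17
tool_pos: [0.4591, -0.2379, 0.1845]
orientation: [-0.151, -3.138, -0.0]
force: [0.6, -0.6, -0.9]
opening: 0.0327
gripper_force: 0.0
```

>>> {"fn": "arm_command", "kwargs": {"deltas": [[[0,0,0.5,0,0,0],[0,0,1,0,0,0],[0,0,2,0,0,0],[0,0,2,0,0,0],[0,0,3,0,0,0],[0,0,3,0,0,0],[0,0,3,0,0,0],[0,0,2,0,0,0],[0,0,0,0,0,0],[0,0,0,0,0,0]]]}}

```text
t: 21.0
tool_pos: [0.4598, -0.2384, 0.3522]
orientation: [0.151, 3.134, -0.003]
force: [0.1, -0.9, -0.3]
opening: 0.0325
gripper_force: 0.0
```

```bash
python3 - <<'E'
from h import *
s=monitor.read_state();print(s["tool_pos"],s["force"],s["opening"])
b=eyes.read_camera("scene");w=eyes.read_camera("wrist")
Ps=np.load("Ps.npy");x,y=.4587,-.2374
a=np.radians(84.5);n=np.array([np.cos(a),np.sin(a)]);t=np.array([-n[1],n[0]])
v=cv2.resize(b[240:390,310:450],(420,450),interpolation=3)
for z in (.003,.163):
  q=[((proj(Ps,np.append(np.array([x,y])+i*.02*n+j*.03*t,z))-[310,240])*3).astype(int) for i,j in [(1,1),(1,-1),(-1,-1),(-1,1)]]
  cv2.polylines(v,[np.array(q)],True,(255,255,0),1)
u=cv2.copyMakeBorder(cv2.resize(w,(380,285),interpolation=cv2.INTER_AREA),0,165,0,0,0)
cv2.imwrite("pics/k1.png",np.hstack([v,u]))
E
```

```text
[ 0.45978505 -0.23841647  0.35216228] [ 0.07425474 -0.88503402 -0.26643952] 0.03251444929153781
```

View pics/k1.png

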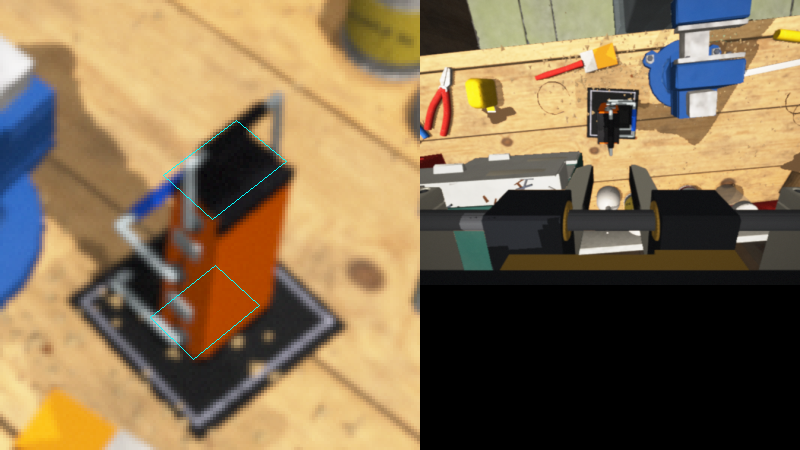

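The case stands upright on the mat with the gripper clear above it. Its top corners in the crop are (293,172) and (213,228), about 3 px (roughly 6 mm) from perfectly centred. I'm handing it in.

```bash
python3 -c "
from plant import ticket
print(ticket.close_job())"
```

```text
the job is handed in; nothing more can be done
None
```

The left (+y) end drooped, so I lifted the case by the right-hand black handle and it now stands upright, heavy end down, about 6 mm off the middle of the mat; it is released and handed in at about 21 s.

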